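# Gauge the pot magnets under the clear plate

### The arm

A 6-joint arm with a two-finger parallel gripper is mounted at the origin on the work surface. World frame = base frame: x ahead of the robot, y to its left, z up, the work surface at z = 0. Lengths are in m, angles in degrees, forces in N, time in s.
With the tool pointing down it reaches from about 0.25 to 0.775 m from the base axis. Payload 4 kg.
Tool frame: the origin (TCP) lies on the centre line of the jaws, within the pads' length; the fingertips stand env.tips_ahead ahead of it and the grasp point (between the pads) lies 11 mm behind it (env.tips_ahead is the distance from the TCP to the fingertips, in m); z points along the fingers, y is the line along which they close (so a half turn about z gives the same grasp; the last joint's range is limited). The gripper opens to 85 mm and grips with 20 to 120 N. Pads are 22 mm wide; open, the fingers measure 114 mm over their backs; the gripper's body (76 mm by 85 mm) begins 54 mm behind the grasp point. The pads swing forward as they close: fully open they stand 13 mm farther back than shut.
Start: joints at [-75.522, 4.996, 78.535, -0, 96.463, -5.907], TCP at [0.192, -0.516, 0.239] pointing down, gripper open.
Joint ranges: [-177.83, 177.83], [-43.37, 116.18], [15.69, 146.23], [-61.86, 241.86], [9.47, 152.12], [-147.06, 147.06]. Speed limits (degrees/s): [159.86, 159.86, 180, 180, 180, 180].

### API

Orientations are given as [roll, pitch, yaw] about the fixed x, y, z axes, in that order (R = Rz(yaw) Ry(pitch) Rx(roll)).
In Python, from bench import env gives the robot as it stands.
- The arm moves only by the tool jog_arm, never from a script. Its argument "rows" is text: rows parted by semicolons, each of 4 numbers parted by spaces: the shift along the world's x, y, z in mm, then the turn about the world's z in degrees. In form: dx dy dz turn; .... A call has 1 to 12 rows; each row shifts and turns the commanded pose from where the row before left it; what a row does not reach is not made up. A row lasts 1/10 s, in which the tool goes at most 50 mm and 8.59 degrees, less where a joint would pass 70% of its speed; a pose out of reach is approached as far as the arm can. A call with a gripper value outside its range is refused whole. "fingers" is the opening, from 0 (shut) to 1 (fully open), set as the call begins (left out, the last holds). The fingers move at their own pace and stop on an object; the grip force is fixed at half the most. Time passes only in rows, so rows that do not move let the fingers close. It gives the time, the measured TCP pose, the force, the opening and the grip force at its end, in the units of the state.
- env.get_state(): the state, without advancing time (a new reading comes with each control period).
- env.snapshot(name): name is "side" or "top"; returns a dict with "color" (384x512x3 uint8, red, green, blue), "vertical_fov" (degrees; the focal length in pixels is half the picture's height over the tangent of half this angle, whatever the lens; pixels are square), "cx", "cy" (the principal point, pixels), "rvec" (rotation vector, rad) and "tvec" (3), from world to camera coordinates, as OpenCV has them. Camera axes: x right, y down, z forward; pixel columns grow to the right and rows downward; lengths in m; the calibration is good to about 2 mm. A picture is of the moment at which its call begins. There is no depth.
- env.hand_in(): hands the job in; it is judged then, once.
Trained networks look in the newest picture that a camera, given by its name, has taken for a name from the list of things; names that differ only in an ending like _2 or _b are one class to them, and where a whole thing is asked for, a point or a joint stands for the part that bears it (a point fixed in the world has none). Each returns a list of dicts, best first, with "score" (0 to 1); they miss things now and then, are a little off and sometimes report something else, mostly with a low value. They report only what shows in the picture. A call takes as long as a camera call.
- env.boxes_of(camera, label): "rect" ([left, top, right, bottom] as shares, 0 to 1, of the picture: columns of its width, rows of its height, round what is visible of it).
- env.trace(camera, label): "pixels" (384x512 bool, what is visible of it) and "rect" ([left, top, right, bottom] as shares, 0 to 1, of the picture: columns of its width, rows of its height, round what is visible of it).
The state is a dict: "t": time; "joint_positions": joint angles; "joint_velocities": joint speeds; "tau": joint torques, N m; "ee_pos": TCP position; "orientation": TCP orientation; "contact_force": force on the tool from outside, world axes, zero at the start; "ft_torque": the same for the moment, N m; "width": opening from 0.0 (shut) to 1.0 (fully open); "finger_force": force on a finger pad.
Only numpy, scipy, OpenCV 4.12 (cv2) and the standard library are available. Lean on these libraries where they do the work, as an engineer would, in place of code of your own. Each camera call takes 0.05 s, during which the arm holds its last target. There are 200 camera calls.

### The job

One of the three pot magnets on the birch gauge stands too proud to fit under its clear plate. Use the handle of the wooden honey dipper as a push stick to try the magnets gently in their lanes: slide the two that fit wholly in under the plate, without ramming the one that stops. Set the one that does not fit flat in the birch tray and lay the dipper down clear of the gauge and the magnets, tipping no magnet over and leaving everything else where it stands.

Things in the scene. Friction and masses are not known exactly. Their poses are not given: they have to be found in the camera images.
- gauge: Fixed birch gauge board, 149 (x) x 270 (y) x 18 mm high; its upper face is the lanes' floor. Origin: on the table, below the middle of the clear plate's front edge; +x is the pushing direction, in under the plate. Board spans x -74 to +75 mm. Three lanes along x, centred at y = -80, 0, +80 mm, 49.5 mm wide, magnets start on the open apron at x < 0.
- gauge_edge (a point): Middle of the lower front edge of the gauge's clear plate, 30.2 mm above the table; axes as the gauge. The plate, 5 mm thick with two 14 mm wide viewing slots over each lane, reaches 70 mm back from here, its underside 12.2 mm above the lanes' floor. A fitting magnet slides in with under 2 N. The proud one is stopped here with its centre about 20 mm in front.
- gauge_end (a point): Middle of the 8 mm high stop bar across the back ends of the lanes, at floor height, 66 mm behind the plate's front edge. The lanes' side walls are 12.2 mm high under the plate; on the apron they are rails only 3 mm high and 4 mm wide, so fingers can reach a magnet's sides above them.
- magnet_a: Pot magnet, 0.1 kg: steel cup 46 mm across, rim 11 mm high, a 38 mm disc loose in its 7 mm recess (keep upright). Same cup for all; in one of the three, drawn anew each time whatever its name, the disc is thicker and stands 3.2 mm proud (14.2 mm in all); in the others it lies below the rim. Origin: centre of underside, z up. Starts in a lane ahead of the plate. No magnetic pull.
- magnet_b: Pot magnet, 0.1 kg: steel cup 46 mm across, rim 11 mm high, a 38 mm disc loose in its 7 mm recess (keep upright). Same cup for all; in one of the three, drawn anew each time whatever its name, the disc is thicker and stands 3.2 mm proud (14.2 mm in all); in the others it lies below the rim. Origin: centre of underside, z up. Starts in a lane ahead of the plate. No magnetic pull.
- magnet_c: Pot magnet, 0.1 kg: steel cup 46 mm across, rim 11 mm high, a 38 mm disc loose in its 7 mm recess (keep upright). Same cup for all; in one of the three, drawn anew each time whatever its name, the disc is thicker and stands 3.2 mm proud (14.2 mm in all); in the others it lies below the rim. Origin: centre of underside, z up. Starts in a lane ahead of the plate. No magnetic pull.
- dipper: Loose wooden honey dipper, 30 g: round straight handle 9 mm thick with a flat end, grooved head 27 mm thick. Origin: on the handle's axis at the point to grip, between the forks of the rest. +x along the handle to its flat end, 125 mm from the origin; head from x = -92 to -52 mm. Starts level in the rest, axis 45 mm above the table.
- rest: Fixed wooden rest for the dipper: foot 140 x 60 x 8 mm and two V-shaped forks 10 mm thick at x = -38 and +50 mm, their tips 53 mm high. Origin: on the table beneath the dipper's origin; x along the dipper, which lies with its axis 45 mm up.
- tray: Fixed shallow square birch tray, outside 120 x 120 mm, walls 5 mm thick and 12 mm high, floor 5 mm thick. Origin: centre of the underside.
- jar: Bystander, not to be disturbed: frosted glass jar, 68 mm across, 82 mm tall, closed flip-top lid. Origin: centre of the underside.
- clip: Bystander, not to be disturbed: lime green plastic clip, 62 x 30 x 16 mm. Origin: centre of the underside.
- tape: Bystander, not to be disturbed: roll of tape lying flat, 70 mm across, 19 mm high. Origin: centre of the underside.
- driver: Bystander, not to be disturbed: screwdriver lying flat. Origin: on the shaft or handle, at table height.
- mug: Bystander, not to be disturbed: white mug, 76 mm across, 90 mm high. Origin: centre of the underside.
- tin: Bystander, not to be disturbed: closed metal tin, 90 x 60 x 35 mm. Origin: centre of the underside.
- glue: Bystander, not to be disturbed: white glue bottle, 40 mm across, 110 mm tall. Origin: centre of the underside.

How it is judged (in metres and radians):
On the way, in this order (a step that is already met when the one before it is completed fails the run):
1. the dipper pushes a magnet ((contact force between dipper and magnet_a above 0.1 N or contact force between dipper and magnet_b above 0.1 N or contact force between dipper and magnet_c above 0.1 N)), for 0.05 s.
2. two magnets lie wholly under the clear plate ((((x of magnet_a in the frame of gauge between 0.02 and 0.05 m and y of magnet_a in the frame of gauge between -0.115 and 0.115 m and z of magnet_a in the frame of gauge between 0.012 and 0.023 m) and (x of magnet_b in the frame of gauge between 0.02 and 0.05 m and y of magnet_b in the frame of gauge between -0.115 and 0.115 m and z of magnet_b in the frame of gauge between 0.012 and 0.023 m)) or ((x of magnet_a in the frame of gauge between 0.02 and 0.05 m and y of magnet_a in the frame of gauge between -0.115 and 0.115 m and z of magnet_a in the frame of gauge between 0.012 and 0.023 m) and (x of magnet_c in the frame of gauge between 0.02 and 0.05 m and y of magnet_c in the frame of gauge between -0.115 and 0.115 m and z of magnet_c in the frame of gauge between 0.012 and 0.023 m)) or ((x of magnet_b in the frame of gauge between 0.02 and 0.05 m and y of magnet_b in the frame of gauge between -0.115 and 0.115 m and z of magnet_b in the frame of gauge between 0.012 and 0.023 m) and (x of magnet_c in the frame of gauge between 0.02 and 0.05 m and y of magnet_c in the frame of gauge between -0.115 and 0.115 m and z of magnet_c in the frame of gauge between 0.012 and 0.023 m)))), for 0.2 s.
At the end, for the whole second after the job is handed in: Two magnets on the gauge floor wholly under the clear plate (up to 3 mm may show), the third flat and at rest in the tray (within 50 mm of its middle each way), the dipper at rest, about level, on its rest or the table, touching neither gauge nor magnets ((((x of magnet_a in the frame of tray between -0.05 and 0.05 m and y of magnet_a in the frame of tray between -0.05 and 0.05 m and z of magnet_a in the frame of tray between 0 and 0.01 m and angle between magnet_a's own z axis and vertical below 0.12 rad and linear speed of magnet_a below 0.02 m/s) and (x of magnet_b in the frame of gauge between 0.02 and 0.05 m and y of magnet_b in the frame of gauge between -0.115 and 0.115 m and z of magnet_b in the frame of gauge between 0.012 and 0.023 m) and (x of magnet_c in the frame of gauge between 0.02 and 0.05 m and y of magnet_c in the frame of gauge between -0.115 and 0.115 m and z of magnet_c in the frame of gauge between 0.012 and 0.023 m)) or ((x of magnet_b in the frame of tray between -0.05 and 0.05 m and y of magnet_b in the frame of tray between -0.05 and 0.05 m and z of magnet_b in the frame of tray between 0 and 0.01 m and angle between magnet_b's own z axis and vertical below 0.12 rad and linear speed of magnet_b below 0.02 m/s) and (x of magnet_a in the frame of gauge between 0.02 and 0.05 m and y of magnet_a in the frame of gauge between -0.115 and 0.115 m and z of magnet_a in the frame of gauge between 0.012 and 0.023 m) and (x of magnet_c in the frame of gauge between 0.02 and 0.05 m and y of magnet_c in the frame of gauge between -0.115 and 0.115 m and z of magnet_c in the frame of gauge between 0.012 and 0.023 m)) or ((x of magnet_c in the frame of tray between -0.05 and 0.05 m and y of magnet_c in the frame of tray between -0.05 and 0.05 m and z of magnet_c in the frame of tray between 0 and 0.01 m and angle between magnet_c's own z axis and vertical below 0.12 rad and linear speed of magnet_c below 0.02 m/s) and (x of magnet_a in the frame of gauge between 0.02 and 0.05 m and y of magnet_a in the frame of gauge between -0.115 and 0.115 m and z of magnet_a in the frame of gauge between 0.012 and 0.023 m) and (x of magnet_b in the frame of gauge between 0.02 and 0.05 m and y of magnet_b in the frame of gauge between -0.115 and 0.115 m and z of magnet_b in the frame of gauge between 0.012 and 0.023 m))) and height (world z) of dipper below 0.052 m and linear speed of dipper below 0.05 m/s and angle between dipper's own x axis and vertical between 1.2 and 1.95 rad and contact force between dipper and magnet_a below 0.05 N and contact force between dipper and magnet_b below 0.05 N and contact force between dipper and magnet_c below 0.05 N and contact force between dipper and gauge below 0.05 N).
It fails at once if the gauge is rammed (over 40 N) (contact force between gauge and anything else above 40 N).
It fails at once if a magnet is tipped over (more than 30 degrees) (angle between any of magnet_a, magnet_b, magnet_c's own z axis and vertical above 0.52 rad).
It fails at once if a bystander is shifted more than 30 mm (distance of any of jar, clip, tape, driver, mug, tin, glue from where it was at the start of the episode above 0.03 m).
It also fails if it takes over 67 s, if anything falls off the work surface, if the arm or the gripper's body presses on something with over 40 N, if the wrist force passes 120 N, or if a joint passes its speed limit or range.

## Working session

There is one attempt and no reset: what is moved stays moved. The work goes in short steps, Python scripts to look and compute and a tool call to move; the robot and the scene stay as the last step left them, time stands still between calls to the robot, and variables do not carry over. Pictures are saved under pics/ and viewed, at most 10 in all, crops included, and the job is handed in when it is done.

Besides the shell and the picture viewer there is one more tool, called after "Emit:" by a JSON object that holds its "method" and its "body", one argument or row to a line. jog_arm: Moves the arm, as the interface text tells. Its arguments: {"type":"object","properties":{"rows":{"type":"string"},"fingers":{"type":"number"}},"required":["rows"]}

```bash
mkdir -p pics
cat > h.py <<'E'
import numpy as np, cv2
from bench import env
def cal(s):
    h,w=s["color"].shape[:2]; f=h/2/np.tan(np.radians(s["vertical_fov"])/2)
    K=np.array([[f,0,s["cx"]],[0,f,s["cy"]],[0,0,1]]); R=cv2.Rodrigues(np.array(s["rvec"],float))[0]
    return K,R,np.array(s["tvec"],float).reshape(3)
def ray(s,u,v,z):
    K,R,t=cal(s); d=R.T@np.linalg.inv(K)@np.array([u,v,1.]); c=-R.T@t
    return c+d*(z-c[2])/d[2]
def proj(s,P):
    K,R,t=cal(s); p=(K@(R@np.atleast_2d(P).T+t[:,None])); return (p[:2]/p[2]).T
def save(s,n,crop=None,k=1):
    im=s["color"][:,:,::-1]
    if crop: a,b,c,d=crop; im=im[b:d,a:c]
    cv2.imwrite("pics/"+n,cv2.resize(im,None,fx=k,fy=k,interpolation=cv2.INTER_CUBIC))
E
python3 - <<'E'
from h import *
print(env.tips_ahead)
ims=[]
for c in ("top","side"):
    s=env.snapshot(c); ims.append(s["color"])
    save(s,c+"0.png",k=1.5)
    K,R,t=cal(s); print(c,"cam",(-R.T@t).round(3),K[0,0].round(1))
    for l in ("gauge","magnet_a","dipper","rest","tray","jar","clip","tape","driver","mug","tin","glue"):
        for r in env.trace(c,l)[:4]:
            if r["score"]<.3: continue
            v,u=np.nonzero(r["pixels"]); 
            m=cv2.minAreaRect(np.c_[u,v].astype(np.float32))
            print(l,round(r["score"],2),"uv",u.mean().round(1),v.mean().round(1),"xy",ray(s,u.mean(),v.mean(),.03)[:2].round(3),"rect",np.round(m[0]),np.round(m[1]),round(m[2]))
E
```

```text
0.008
top cam [ 0.418 -0.019  1.337] 414.1
gauge 0.9 uv 232.3 193.3 xy [0.602 0.043] rect [232. 195.] [85. 47.] 8
dipper 0.66 uv 149.4 247.7 xy [0.431 0.301] rect [149. 240.] [70.  9.] 77
rest 0.96 uv 151.5 242.4 xy [0.447 0.295] rect [151. 243.] [46. 21.] 74
tray 0.64 uv 339.4 234.8 xy [ 0.47  -0.294] rect [340. 235.] [39. 38.] 7
jar 0.58 uv 340.7 176.2 xy [ 0.657 -0.304] rect [341. 177.] [23. 26.] 34
clip 0.54 uv 167.0 180.0 xy [0.646 0.252] rect [167. 180.] [18.  9.] 72
tape 0.79 uv 138.5 169.8 xy [0.679 0.344] rect [139. 169.] [21. 19.] 45
driver 0.79 uv 241.6 126.1 xy [0.823 0.014] rect [242. 126.] [ 8. 31.] 4
mug 0.89 uv 100.3 190.3 xy [0.613 0.464] rect [ 98. 189.] [39. 25.] 27
tin 0.88 uv 388.4 191.1 xy [ 0.608 -0.455] rect [388. 191.] [21. 29.] 13
glue 0.48 uv 309.4 152.1 xy [ 0.736 -0.206] rect [310. 152.] [13. 16.] 45
glue 0.32 uv 387.8 191.3 xy [ 0.608 -0.453] rect [388. 191.] [20. 28.] 13
side cam [0.107 0.909 1.076] 450.0
gauge 0.66 uv 254.0 213.1 xy [0.601 0.066] rect [256. 212.] [46. 82.] 46
magnet_a 0.44 uv 268.4 219.8 xy [0.547 0.067] rect [268. 220.] [ 3. 12.] 90
m
[... 391 characters left out ...]
6 xy [0.637 0.27 ] rect [207. 253.] [10. 20.] 90
clip 0.7 uv 254.2 212.8 xy [0.601 0.064] rect [256. 212.] [46. 82.] 46
clip 0.7 uv 259.2 295.7 xy [0.434 0.321] rect [260. 293.] [52. 24.] 10
tape 0.54 uv 179.1 267.9 xy [0.676 0.356] rect [179. 268.] [22. 24.] 90
driver 0.71 uv 208.4 184.1 xy [0.801 0.028] rect [215. 188.] [51.  7.] 27
driver 0.44 uv 283.0 206.1 xy [ 0.536 -0.009] rect [283. 206.] [12.  5.] 5
mug 0.82 uv 174.7 301.8 xy [0.619 0.45 ] rect [173. 300.] [39. 43.] 4
tin 0.86 uv 319.4 130.5 xy [ 0.604 -0.441] rect [319. 131.] [26. 15.] 27
glue 0.68 uv 260.4 148.8 xy [ 0.745 -0.226] rect [260. 148.] [27. 10.] 90
glue 0.39 uv 254.2 212.8 xy [0.601 0.064] rect [256. 213.] [46. 81.] 46
```

Run:
```python
from h import *
s=env.snapshot("top"); save(s,"t1.png",(120,150,380,300),3)
s=env.snapshot("side"); save(s,"s1.png",(160,130,380,330),3)
```

```text
(no output)
```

View pics/t1.png

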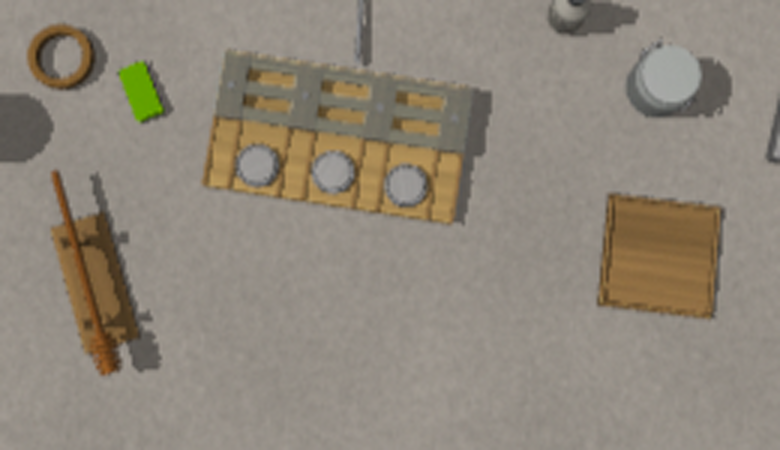

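View pics/s1.png

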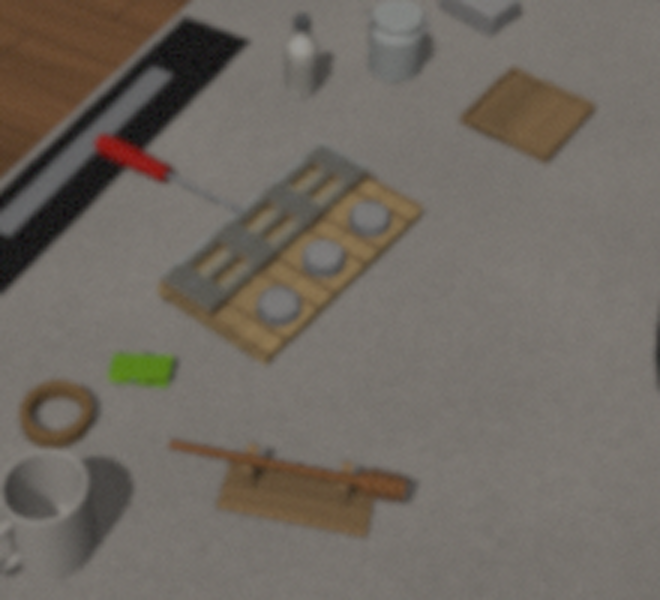

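The top crop shows the gauge turned about -8°, with magnets at (258,164), (334,172) and (407,185). The dipper's tip is at (55,172) and its head end at (105,370); the tray's corners are at (608,195), (722,207), (714,317) and (598,304). The side crop agrees with this. Next I'll fit the poses.

```bash
cat > fit.py <<'E'
from h import *
from scipy.optimize import least_squares
T=env.snapshot("top"); S=env.snapshot("side")
t=lambda u,v:np.array([120+u/3,150+v/3]); q=lambda u,v:np.array([160+u/3,130+v/3])
def W(p,L): 
    a=p[2]; return np.array([p[0]+L[0]*np.cos(a)-L[1]*np.sin(a),p[1]+L[0]*np.sin(a)+L[1]*np.cos(a),L[2]])
def fit(obs,p0):
    f=lambda p:np.concatenate([(proj(c,W(p,L))[0]-o) for c,L,o in obs])
    r=least_squares(f,p0,loss='soft_l1'); print(r.x[:2].round(4),np.degrees(r.x[2]).round(2),"res",f(r.x).round(1)); return r.x
m=1e-3*np.array
E
python3 - <<'E'
from fit import *
P=lambda *a:np.array(a)/1000
G=fit([(T,P(-74,135,18),t(205,186)),(T,P(-74,-135,18),t(452,222)),(T,P(70,135,35),t(229,51)),(T,P(70,-135,35),t(477,90)),(T,P(0,135,35),t(215,118)),(T,P(0,-135,35),t(463,153)),
(S,P(-74,135,18),q(268,355)),(S,P(-74,-135,18),q(423,209)),(S,P(70,135,35),q(162,284)),(S,P(70,-135,35),q(325,148)),(S,P(0,135,35),q(210,309)),(S,P(0,-135,35),q(368,180))],[.6,.04,-.14])
D=fit([(T,P(125,0,45),t(55,172)),(T,P(-92,0,45),t(106,371)),(S,P(125,0,45),q(171,444)),(S,P(-92,0,45),q(407,488))],[.43,.3,.2])
R=fit([(T,P(60,60,12),t(608,195)),(T,P(60,-60,12),t(722,207)),(T,P(-60,-60,12),t(714,317)),(T,P(-60,60,12),t(598,304)),
(S,P(60,60,12),q(461,116)),(S,P(60,-60,12),q(514,69)),(S,P(-60,-60,12),q(595,106)),(S,P(-60,60,12),q(548,160))],[.47,-.29,-.1])
np.save("G.npy",G);np.save("D.npy",D);np.save("R.npy",R)
c,s=np.cos(G[2]),np.sin(G[2])
for a,b in zip([(258,164),(334,172),(407,185)],[(279,303),(324,256),(369,217)]):
    for C,o in((T,t(*a)),(S,q(*b))):
        d=ray(C,*o,.029)[:2]-G[:2]; print("mag in gauge",(np.array([c*d[0]+s*d[1],-s*d[0]+c*d[1]])*1000).round(1))
st=env.get_state(); print(st["ee_pos"],st["orientation"],st["contact_force"],st["width"])
E
```

```text
Traceback (most recent call last):
  File "fit.py", line 10, in <module>
    m=1e-3*np.array
      ~~~~^~~~~~~~~
TypeError: unsupported operand type(s) for *: 'float' and 'builtin_function_or_method'
```

```bash
sed -i '$d' fit.py
python3 - <<'E'
from fit import *
P=lambda *a:np.array(a)/1000
G=fit([(T,P(-74,135,18),t(205,186)),(T,P(-74,-135,18),t(452,222)),(T,P(70,135,35),t(229,51)),(T,P(70,-135,35),t(477,90)),(T,P(0,135,35),t(215,118)),(T,P(0,-135,35),t(463,153)),
(S,P(-74,135,18),q(268,355)),(S,P(-74,-135,18),q(423,209)),(S,P(70,135,35),q(162,284)),(S,P(70,-135,35),q(325,148)),(S,P(0,135,35),q(210,309)),(S,P(0,-135,35),q(368,180))],[.6,.04,-.14])
D=fit([(T,P(125,0,45),t(55,172)),(T,P(-92,0,45),t(106,371)),(S,P(125,0,45),q(171,444)),(S,P(-92,0,45),q(407,488))],[.43,.3,.2])
R=fit([(T,P(60,60,12),t(608,195)),(T,P(60,-60,12),t(722,207)),(T,P(-60,-60,12),t(714,317)),(T,P(-60,60,12),t(598,304)),
(S,P(60,60,12),q(461,116)),(S,P(60,-60,12),q(514,69)),(S,P(-60,-60,12),q(595,106)),(S,P(-60,60,12),q(548,160))],[.47,-.29,-.1])
np.save("G.npy",G);np.save("D.npy",D);np.save("R.npy",R)
c,s=np.cos(G[2]),np.sin(G[2])
for a,b in zip([(258,164),(334,172),(407,185)],[(279,303),(324,256),(369,217)]):
    for C,o in((T,t(*a)),(S,q(*b))):
        d=ray(C,*o,.029)[:2]-G[:2]; print("mag in gauge",(np.array([c*d[0]+s*d[1],-s*d[0]+c*d[1]])*1000).round(1))
st=env.get_state(); print(st["ee_pos"],st["orientation"],st["contact_force"],st["width"])
E
```

```text
[0.5967 0.0422] -8.94 res [-1.  -0.2  0.2  0.8 -2.   0.  -1.2 -0.2 -1.1 -0.9  0.2  0.3  0.2  0.2
  0.6 -0.6 -0.2 -2.8 -0.7 -2.7  0.8 -0.2  1.3 -4.5]
[0.4383 0.301 ] 17.15 res [-0.4 -0.4  1.   0.5  0.2 -0.2 -0.5  0.6]
[ 0.4692 -0.299 ] -7.04 res [ 0.1 -0.7 -0.6 -0.2 -1.2  0.8 -0.2  0.5 -0.  -0.3 -0.6 -1.4  1.  -0.9
  0.3 -1. ]
mag in gauge [-43.2  78.5]
mag in gauge [-44.2  82.7]
mag in gauge [-39.3  -2.4]
mag in gauge [-39.4   2.1]
mag in gauge [-41.1 -80.8]
mag in gauge [-41.6 -74.3]
[ 0.19159438 -0.51556386  0.23933644] [ 1.79995519e+02 -9.07235479e-04  2.03882746e+01] [ 0.10186166 -0.00605382  0.64521901] 0.9993611388730032
```

Emit:
{"method": "jog_arm", "body": {
  "rows": "40 20 0 -3.2; 40 40 0 0; 40 45 0 0; 30 45 0 0; 30 45 0 0; 30 45 0 0; 20 45 0 0; 17 45 0 0; 0 49 0 0; 0 49 0 0; 0 49 0 0; 0 49 0 0",
  "fingers": 1
}}

```text
t: 2.8
ee_pos: [0.42, -0.0102, 0.2396]
orientation: [180.0, -0.1, 17.2]
contact_force: [0.7, -1.1, 0.8]
width: 1.0
finger_force: 0.0
```

Emit:
{"method": "jog_arm", "body": {
  "rows": "0 49 0 0; 0 49 0 0; 0 49 0 0; 0 49 0 0; 0 49 0 0; 0 46 0 0; 0 0 -40 0; 0 0 -40 0; 0 0 -30 0; 0 0 0 0; 0 0 0 0"
}}

```text
t: 3.9
ee_pos: [0.4204, 0.279, 0.1297]
orientation: [180.0, 0.0, 17.2]
contact_force: [0.0, 0.2, 0.8]
width: 1.001
finger_force: 0.0
```

Emit:
{"method": "jog_arm", "body": {
  "rows": "18 22 0 0; 0 0 -20 0; 0 0 -20 0; 0 0 -20 0; 0 0 -20 0; 0 0 -15 0; 0 0 0 0; 0 0 0 0",
  "fingers": 1
}}

```text
t: 4.7
ee_pos: [0.44, 0.3017, 0.0368]
orientation: [-180.0, -0.2, 17.2]
contact_force: [0.6, -0.1, 1.4]
width: 1.002
finger_force: 0.0
```

Emit:
{"method": "jog_arm", "body": {
  "rows": "0 0 0 0; 0 0 0 0; 0 0 0 0; 0 0 0 0; 0 0 0 0; 0 0 0 0; 0 0 0 0; 0 0 0 0",
  "fingers": 0
}}

```text
t: 5.5
ee_pos: [0.4381, 0.3021, 0.0347]
orientation: [-179.9, -0.0, 17.2]
contact_force: [-2.1, 4.9, 0.8]
width: 0.081
finger_force: 58.5
```

Emit:
{"method": "jog_arm", "body": {
  "rows": "0 0 20 0; 0 0 30 0; 0 0 30 0; -10 -30 0 -6; -10 -35 0 -7; -10 -35 0 -7; -7 -35 0 -6; 0 -14 0 0; 0 0 0 0; 0 0 0 0",
  "fingers": 0
}}

```text
t: 6.5
ee_pos: [0.4014, 0.1516, 0.1142]
orientation: [180.0, -0.0, -8.9]
contact_force: [0.2, 0.0, -0.1]
width: 0.082
finger_force: 58.6
```

Run:
```python
from h import *
st=env.get_state(); print(st["ee_pos"],st["orientation"],st["contact_force"],st["width"])
s=env.snapshot("top"); a=s["color"][150:300,120:320]
s2=env.snapshot("side"); b=s2["color"][170:340,160:360]
cv2.imwrite("pics/d2.png",cv2.resize(np.hstack([a[:150],b[:150]]),None,fx=2,fy=2,interpolation=cv2.INTER_CUBIC)[:,:,::-1])
e=st["ee_pos"]; y=np.radians(st["orientation"][2])
for d in(-.092,.125):
  P=[e[0]+d*np.cos(y),e[1]+d*np.sin(y),e[2]+.011]
  print(((proj(s,P)[0]-[120,150])*2).round(),((proj(s2,P)[0]-[160,170])*2+[400,0]).round())
```

```text
[0.40142055 0.15159547 0.11423849] [ 1.79967247e+02 -3.55949072e-03 -8.87131927e+00] [ 0.19783548  0.04635344 -0.13454875] 0.08208539864713724
[135. 280.] [738. 166.]
[160. 130.] [610.  90.]
```

View pics/d2.png

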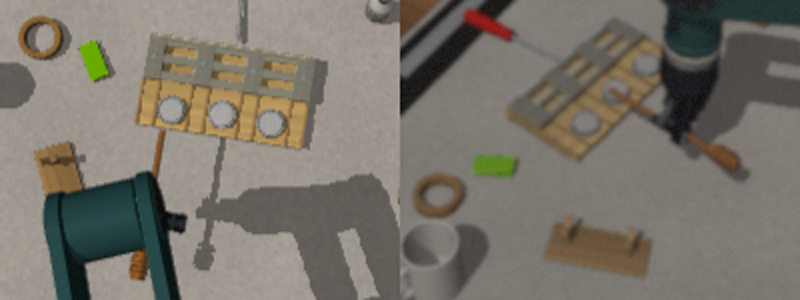

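Emit:
{"method": "jog_arm", "body": {
  "rows": "0 0 -30 0; 0 0 -30 0; 0 0 -25 0; 0 0 -10 0; 0 0 -5 0; 0 0 0 0; 0 0 0 0"
}}

```text
t: 7.3
ee_pos: [0.4025, 0.1524, 0.0156]
orientation: [-180.0, -0.1, -8.8]
contact_force: [-0.7, -0.4, -0.4]
width: 0.08
finger_force: 58.6
```

Emit:
{"method": "jog_arm", "body": {
  "rows": "5 -0.8 0 0; 5 -0.8 0 0; 3 -0.5 0 0; 3 -0.5 0 0; 0 0 0 0"
}}

```text
t: 7.8
ee_pos: [0.418, 0.1492, 0.0145]
orientation: [-180.0, -0.0, -8.8]
contact_force: [0.5, 0.1, 0.1]
width: 0.078
finger_force: 58.5
```

Emit:
{"method": "jog_arm", "body": {
  "rows": "3 -0.5 0 0; 3 -0.5 0 0; 3 -0.5 0 0; 3 -0.5 0 0; 3 -0.5 0 0; 3 -0.5 0 0; 3 -0.5 0 0"
}}

```text
t: 8.5
ee_pos: [0.4386, 0.1458, 0.0143]
orientation: [180.0, 0.0, -8.8]
contact_force: [0.2, 0.1, -0.6]
width: 0.08
finger_force: 58.5
```

Emit:
{"method": "jog_arm", "body": {
  "rows": "2 -0.3 0 0; 2 -0.3 0 0"
}}

```text
t: 8.7
ee_pos: [0.4424, 0.1452, 0.0143]
orientation: [180.0, 0.0, -8.8]
contact_force: [-1.4, 0.4, -0.3]
width: 0.085
finger_force: 58.5
```

Emit:
{"method": "jog_arm", "body": {
  "rows": "2 -0.3 0 0; 2 -0.3 0 0"
}}

```text
t: 8.9
ee_pos: [0.4462, 0.1445, 0.0142]
orientation: [180.0, 0.0, -8.8]
contact_force: [-1.9, -0.5, 0.4]
width: 0.078
finger_force: 58.5
```

Emit:
{"method": "jog_arm", "body": {
  "rows": "2 -0.3 0 0; 2 -0.3 0 0"
}}

```text
t: 9.1
ee_pos: [0.4502, 0.1439, 0.0142]
orientation: [180.0, 0.0, -8.8]
contact_force: [-1.2, -1.6, -0.6]
width: 0.078
finger_force: 58.6
```

Emit:
{"method": "jog_arm", "body": {
  "rows": "2 -0.3 0 0; 2 -0.3 0 0"
}}

```text
t: 9.3
ee_pos: [0.4542, 0.1432, 0.0142]
orientation: [180.0, 0.0, -8.8]
contact_force: [-2.5, -1.6, 0.3]
width: 0.081
finger_force: 58.7
```

Emit:
{"method": "jog_arm", "body": {
  "rows": "2 -0.3 0 0; 2 -0.3 0 0"
}}

```text
t: 9.5
ee_pos: [0.4582, 0.1426, 0.0142]
orientation: [180.0, 0.0, -8.8]
contact_force: [-2.7, -2.2, -0.8]
width: 0.081
finger_force: 59.0
```

Emit:
{"method": "jog_arm", "body": {
  "rows": "3 -0.5 0 0; 3 -0.5 0 0; 3 -0.5 0 0; 3 -0.5 0 0; 3 -0.5 0 0"
}}

```text
t: 10.0
ee_pos: [0.473, 0.1391, 0.0139]
orientation: [179.8, 0.1, -8.9]
contact_force: [-4.3, -6.6, 0.3]
width: 0.082
finger_force: 63.2
```

Emit:
{"method": "jog_arm", "body": {
  "rows": "3 -0.5 0 0; 3 -0.5 0 0; 3 -0.5 0 0; 3 -0.5 0 0; 3 -0.5 0 0; 2 -0.3 0 0"
}}

```text
t: 10.6
ee_pos: [0.4901, 0.1353, 0.0138]
orientation: [179.8, 0.1, -9.0]
contact_force: [-2.9, -7.2, 0.3]
width: 0.077
finger_force: 69.7
```

Run:
```python
from h import *
s=env.snapshot("top"); a=s["color"][150:300,120:320]
s2=env.snapshot("side"); b=s2["color"][130:280,200:400]
cv2.imwrite("pics/d3.png",cv2.resize(np.hstack([a,b]),None,fx=2,fy=2,interpolation=cv2.INTER_CUBIC)[:,:,::-1])
```

```text
(no output)
```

View pics/d3.png

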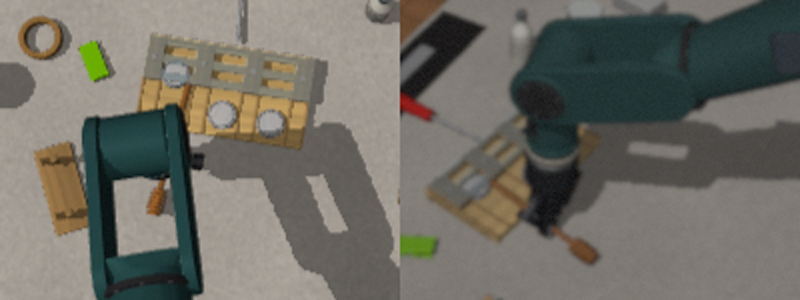

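The left magnet is partly under the plate. The tip at (185,85) has slid to the -y side of the magnet at (176,73), so I'll back off and re-centre.

Emit:
{"method": "jog_arm", "body": {
  "rows": "-5 0.8 0 0; -10 1.5 0 0; -10 1.5 0 0; -10 1.5 0 0; -10 1.5 0 0; -10 1.5 0 0; 0 0 0 0; 0 0 0 0"
}}

```text
t: 11.5
ee_pos: [0.4356, 0.1462, 0.0147]
orientation: [-180.0, -0.1, -8.8]
contact_force: [-0.9, -0.6, -0.2]
width: 0.079
finger_force: 59.2
```

Run:
```python
from h import *
st=env.get_state(); e=st["ee_pos"]; y=np.radians(st["orientation"][2]); print(e,np.degrees(y),st["contact_force"])
s=env.snapshot("top"); cr=(170,150,280,260); im=np.kron(s["color"][150:260,170:280],np.ones((1,1,1),np.uint8))
im=cv2.resize(im,None,fx=5,fy=5,interpolation=cv2.INTER_CUBIC)
for d in(-.092,.125):
  P=[e[0]+d*np.cos(y),e[1]+d*np.sin(y),e[2]+.0103]; cv2.circle(im,tuple(((proj(s,P)[0]-[170,150]+.5)*5).astype(int).tolist()),4,(255,0,0),-1)
G=np.load("G.npy");c,q=np.cos(G[2]),np.sin(G[2])
for gy in(-.08,0,.08):
  for gx in np.arange(-.07,.071,.02):
    P=[G[0]+c*gx-q*gy,G[1]+q*gx+c*gy,.018 if gx<0 else .035]; cv2.circle(im,tuple(((proj(s,P)[0]-[170,150]+.5)*5).astype(int).tolist()),2,(0,0,255),-1)
cv2.imwrite("pics/d4.png",im[:,:,::-1])
```

```text
[0.43557701 0.1461875  0.01465254] -8.772774744976747 [-0.85193635 -0.56112372 -0.2073924 ]
```

View pics/d4.png

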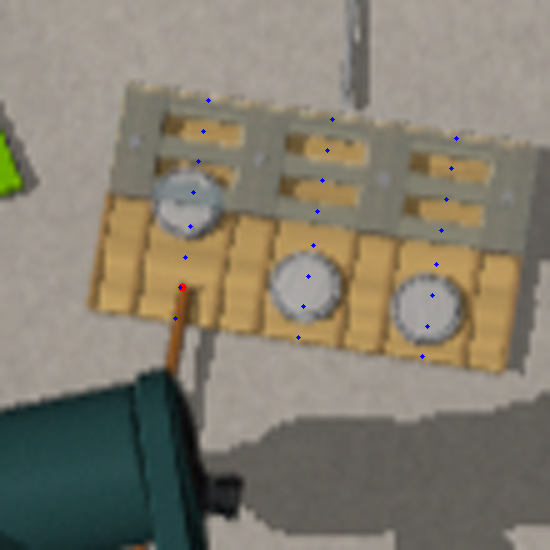

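Emit:
{"method": "jog_arm", "body": {
  "rows": "1 5 0 0; 8 -1.2 0 0; 8 -1.2 0 0; 6 -1 0 0; 3 -0.5 0 0; 3 -0.5 0 0; 3 -0.5 0 0; 3 -0.5 0 0"
}}

```text
t: 12.35
ee_pos: [0.4701, 0.1454, 0.0141]
orientation: [180.0, 0.1, -8.8]
contact_force: [-0.5, -0.2, -0.1]
width: 0.082
finger_force: 59.2
```

Emit:
{"method": "jog_arm", "body": {
  "rows": "3 -0.5 0 0; 3 -0.5 0 0; 3 -0.5 0 0; 3 -0.5 0 0"
}}

```text
t: 12.75
ee_pos: [0.4825, 0.1434, 0.0143]
orientation: [180.0, 0.0, -8.8]
contact_force: [-1.6, 0.5, 0.1]
width: 0.077
finger_force: 59.2
```

Emit:
{"method": "jog_arm", "body": {
  "rows": "3 -0.5 0 0; 3 -0.5 0 0; 2 -0.3 0 0; 2 -0.3 0 0; 0 0 0 0"
}}

```text
t: 13.25
ee_pos: [0.4927, 0.1418, 0.0144]
orientation: [180.0, -0.0, -8.8]
contact_force: [-0.2, 0.5, -0.3]
width: 0.075
finger_force: 59.2
```

Emit:
{"method": "jog_arm", "body": {
  "rows": "-5 0.8 0 0; -15 2.3 0 0; -25 3.9 0 0; -25 3.9 0 0; -25 3.9 0 0; -10 1.5 20 0; 0 0 0 0; 0 0 0 0"
}}

```text
t: 14.05
ee_pos: [0.3882, 0.1584, 0.035]
orientation: [-179.9, -0.2, -8.8]
contact_force: [-0.4, -0.2, -0.1]
width: 0.082
finger_force: 59.2
```

```bash
cat > look.py <<'E'
from h import *
import sys
st=env.get_state(); e=np.array(st["ee_pos"]); y=np.radians(st["orientation"][2]); print(e.round(4),np.degrees(y).round(2),st["contact_force"].round(1) if hasattr(st["contact_force"],"round") else st["contact_force"])
s=env.snapshot("top"); G=np.load("G.npy");c,q=np.cos(G[2]),np.sin(G[2])
d=e[:2]+.125*np.array([np.cos(y),np.sin(y)])-G[:2]; print("tip gauge",c*d[0]+q*d[1],-q*d[0]+c*d[1])
for r in env.trace("top","magnet_a"):
    v,u=np.nonzero(r["pixels"]); d=ray(s,u.mean(),v.mean(),.029)[:2]-G[:2]
    print("mag",round(r["score"],2),len(u),(c*d[0]+q*d[1]).round(4),(-q*d[0]+c*d[1]).round(4))
cv2.imwrite("pics/"+sys.argv[1],cv2.resize(s["color"][150:260,170:280],None,fx=5,fy=5,interpolation=cv2.INTER_CUBIC)[:,:,::-1])
E
python3 look.py d5.png
```

```text
[0.3882 0.1584 0.035 ] -8.79 [-0.4 -0.2 -0.1]
tip gauge -0.09900148753518354 0.08271794228999597
```

View pics/d5.png

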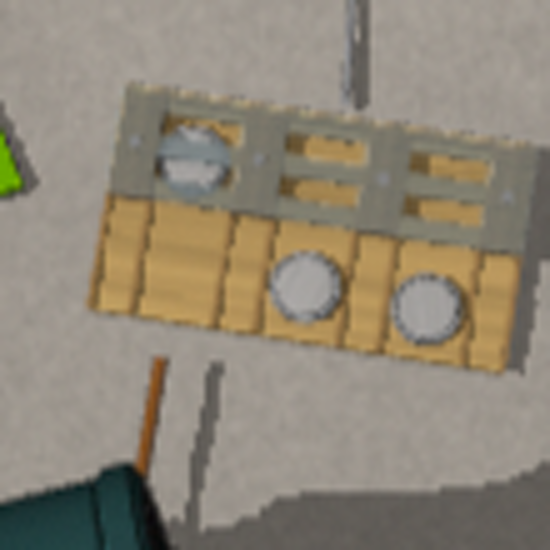

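Magnet 1 is wholly under the plate at (194,158). Next is lane 2, with its magnet at (305,287).

Emit:
{"method": "jog_arm", "body": {
  "rows": "-6.5 -40 0 0; -6 -39.7 0 0; 0 0 -15 0; 0 0 -5 0; 0 0 0 0; 10 -1.6 0 0; 10 -1.6 0 0; 5 -0.8 0 0; 3 -0.5 0 0; 0 0 0 0"
}}

```text
t: 15.15
ee_pos: [0.4035, 0.0741, 0.0145]
orientation: [180.0, -0.0, -8.8]
contact_force: [-0.8, 0.5, -0.3]
width: 0.076
finger_force: 59.2
```

Emit:
{"method": "jog_arm", "body": {
  "rows": "3 -0.5 0 0; 3 -0.5 0 0; 3 -0.5 0 0; 3 -0.5 0 0; 3 -0.5 0 0; 3 -0.5 0 0"
}}

```text
t: 15.75
ee_pos: [0.4209, 0.0709, 0.0143]
orientation: [180.0, 0.0, -8.8]
contact_force: [-0.4, 0.9, 0.3]
width: 0.077
finger_force: 59.2
```

Emit:
{"method": "jog_arm", "body": {
  "rows": "2 -0.3 0 0; 2 -0.3 0 0"
}}

```text
t: 15.95
ee_pos: [0.425, 0.0703, 0.0143]
orientation: [180.0, 0.0, -8.8]
contact_force: [0.1, 0.6, -0.7]
width: 0.08
finger_force: 59.2
```

Emit:
{"method": "jog_arm", "body": {
  "rows": "2 0.2 0 0; 2 0.2 0 0"
}}

```text
t: 16.15
ee_pos: [0.429, 0.0707, 0.0143]
orientation: [180.0, 0.0, -8.8]
contact_force: [-0.2, 0.3, 0.4]
width: 0.082
finger_force: 59.2
```

Emit:
{"method": "jog_arm", "body": {
  "rows": "2 -0.3 0 0"
}}

```text
t: 16.25
ee_pos: [0.431, 0.0705, 0.0143]
orientation: [180.0, 0.0, -8.8]
contact_force: [-1.0, 0.3, -0.1]
width: 0.084
finger_force: 59.2
```

Emit:
{"method": "jog_arm", "body": {
  "rows": "2 -0.3 0 0"
}}

```text
t: 16.35
ee_pos: [0.4329, 0.0702, 0.0143]
orientation: [180.0, 0.0, -8.8]
contact_force: [-1.0, 1.5, -0.2]
width: 0.079
finger_force: 59.2
```

Emit:
{"method": "jog_arm", "body": {
  "rows": "2 -0.3 0 0"
}}

```text
t: 16.45
ee_pos: [0.4338, 0.07, 0.0139]
orientation: [180.0, 0.2, -8.8]
contact_force: [-5.5, 0.7, 0.3]
width: 0.076
finger_force: 59.2
```

A rise to 5.5 N with the tip at -40 mm means lane 2 has stopped, so that is the proud one. I'll back off and do lane 3.

Emit:
{"method": "jog_arm", "body": {
  "rows": "-5 0.8 0 0; -15 2.3 0 0; -20 3.1 0 0; -18 2.8 0 0; 0 0 20 0; -6.5 -40 0 0; -6 -39.5 0 0; 0 0 -15 0; 0 0 -5 0; 0 0 0 0"
}}

```text
t: 17.45
ee_pos: [0.3637, -0.0004, 0.0137]
orientation: [-180.0, 0.1, -8.8]
contact_force: [0.7, 0.2, 0.7]
width: 0.08
finger_force: 59.2
```

Emit:
{"method": "jog_arm", "body": {
  "rows": "10 -1.6 0 0; 10 -1.6 0 0; 5 -0.8 0 0; 3 -0.5 0 0; 3 -0.5 0 0; 3 -0.5 0 0; 3 -0.5 0 0; 3 -0.5 0 0; 3 -0.5 0 0; 3 -0.5 0 0"
}}

```text
t: 18.45
ee_pos: [0.4105, -0.0082, 0.0143]
orientation: [180.0, 0.0, -8.8]
contact_force: [-1.0, 0.9, -0.1]
width: 0.079
finger_force: 59.2
```

```bash
python3 look.py d6.png
```

```text
[ 0.4105 -0.0082  0.0143] -8.82 [-1.   0.9 -0.1]
tip gauge -0.05114225853082269 -0.07848257222094808
mag 0.46 5 -0.0364 -0.0015
```

View pics/d6.png

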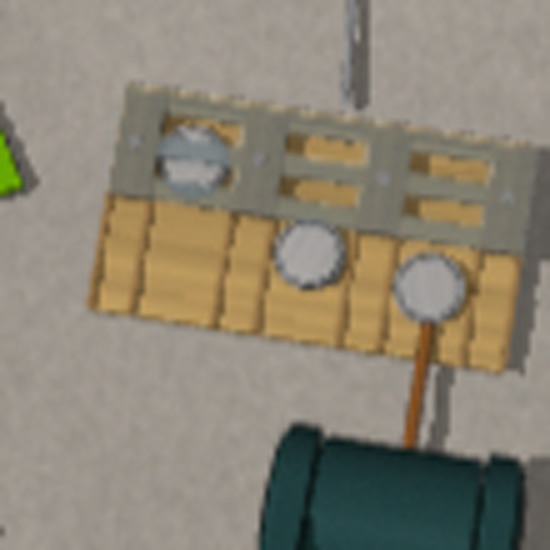

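Magnet 2 at (311,253) sits stopped at the plate edge. Magnet 3 at (430,288) is centred on the handle, so I'll go on pushing.

Emit:
{"method": "jog_arm", "body": {
  "rows": "2 -0.3 0 0; 2 -0.3 0 0; 2 -0.3 0 0; 2 -0.3 0 0"
}}

```text
t: 18.95
ee_pos: [0.4185, -0.0094, 0.0144]
orientation: [180.0, 0.0, -8.8]
contact_force: [-1.6, 0.6, -0.4]
width: 0.082
finger_force: 59.2
```

Emit:
{"method": "jog_arm", "body": {
  "rows": "2 -0.3 0 0; 2 -0.3 0 0"
}}

```text
t: 19.15
ee_pos: [0.4225, -0.01, 0.0143]
orientation: [180.0, 0.0, -8.8]
contact_force: [-1.4, 0.3, 0.1]
width: 0.084
finger_force: 59.2
```

Emit:
{"method": "jog_arm", "body": {
  "rows": "2 -0.3 0 0; 2 -0.3 0 0"
}}

```text
t: 19.35
ee_pos: [0.4265, -0.0106, 0.0143]
orientation: [180.0, 0.0, -8.8]
contact_force: [-1.1, 0.4, 0.3]
width: 0.079
finger_force: 59.2
```

Emit:
{"method": "jog_arm", "body": {
  "rows": "2 -0.3 0 0; 2 -0.3 0 0; 2 -0.3 0 0; 2 -0.3 0 0"
}}

```text
t: 19.75
ee_pos: [0.4345, -0.0118, 0.0144]
orientation: [180.0, -0.0, -8.8]
contact_force: [-0.7, 0.4, -0.8]
width: 0.083
finger_force: 59.2
```

Emit:
{"method": "jog_arm", "body": {
  "rows": "3 -0.5 0 0; 3 -0.5 0 0; 3 -0.5 0 0; 3 -0.5 0 0; 3 -0.5 0 0; 3 -0.5 0 0"
}}

```text
t: 20.35
ee_pos: [0.4526, -0.0148, 0.0143]
orientation: [180.0, 0.0, -8.8]
contact_force: [-1.0, 0.0, -1.0]
width: 0.079
finger_force: 59.2
```

Emit:
{"method": "jog_arm", "body": {
  "rows": "3 -0.5 0 0; 3 -0.5 0 0; 3 -0.5 0 0; 3 -0.5 0 0; 3 -0.5 0 0; 0 0 0 0"
}}

```text
t: 20.95
ee_pos: [0.4678, -0.0174, 0.0144]
orientation: [180.0, -0.0, -8.8]
contact_force: [-0.8, -0.4, 0.3]
width: 0.08
finger_force: 59.2
```

Emit:
{"method": "jog_arm", "body": {
  "rows": "-5 0.8 0 0; -15 2.3 0 0; -25 3.9 0 0; -25 3.9 0 0; -25 3.9 0 0; 0 0 20 0; 0 0 40 0; 0 0 20 0; 0 0 0 0"
}}

```text
t: 21.85
ee_pos: [0.375, -0.0026, 0.0982]
orientation: [-180.0, -0.5, -8.8]
contact_force: [1.0, 0.6, -0.4]
width: 0.082
finger_force: 59.2
```

```bash
python3 look.py d7.png
```

```text
[ 0.375  -0.0026  0.0982] -8.79 [ 1.   0.6 -0.4]
tip gauge -0.08701214292505836 -0.07845819832928647
```

View pics/d7.png

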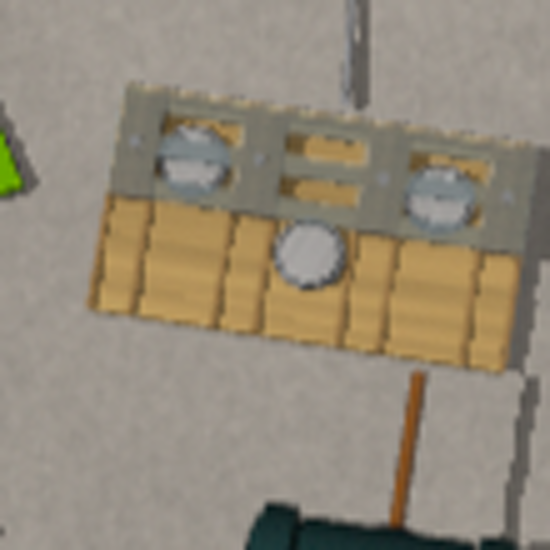

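Both fitting magnets are under the plate, at (193,160) and (441,198). I'll take the dipper back to its rest.

Emit:
{"method": "jog_arm", "body": {
  "rows": "0 40 0 0; 0 45 0 0; 0 45 0 0; 13 45 0 6; 15 45 0 7; 15 45 0 7; 20 39.7 0 6; 0 0 0 0; 0 0 0 0"
}}

```text
t: 22.85
ee_pos: [0.434, 0.3022, 0.0915]
orientation: [179.9, 0.3, 17.2]
contact_force: [-1.0, -0.4, 0.3]
width: 0.081
finger_force: 59.2
```

Emit:
{"method": "jog_arm", "body": {
  "rows": "3 0 0 0; 0 0 -20 0; 0 0 -20 0; 0 0 -10 0; 0 0 0 0; 0 0 0 0; 0 0 0 0"
}}

```text
t: 23.55
ee_pos: [0.4392, 0.3024, 0.0457]
orientation: [-180.0, -0.1, 17.2]
contact_force: [-0.8, -0.1, 0.7]
width: 0.081
finger_force: 59.2
```

Emit:
{"method": "jog_arm", "body": {
  "rows": "-1 -0.3 -4 0; 0 0 -4 0; 0 0 -2 0; 0 0 0 0; 0 0 0 0"
}}

```text
t: 24.05
ee_pos: [0.4372, 0.302, 0.0346]
orientation: [180.0, 0.0, 17.2]
contact_force: [-1.5, -0.6, 3.9]
width: 0.081
finger_force: 59.7
```

Emit:
{"method": "jog_arm", "body": {
  "rows": "0 0 0 0; 0 0 0 0; 0 0 0 0; 0 0 0 0; 0 0 0 0; 0 0 20 0; 0 0 30 0; 0 0 40 0; 0 0 40 0",
  "fingers": 0.9
}}

```text
t: 24.95
ee_pos: [0.4369, 0.3017, 0.1651]
orientation: [180.0, 0.1, 17.2]
contact_force: [0.9, -0.3, 0.3]
width: 0.901
finger_force: 0.0
```

Run:
```python
from h import *
s=env.snapshot("side"); cv2.imwrite("pics/d8.png",cv2.resize(s["color"][130:340,160:380],None,fx=2.5,fy=2.5,interpolation=cv2.INTER_CUBIC)[:,:,::-1])
s=env.snapshot("top"); G=np.load("G.npy");c,q=np.cos(G[2]),np.sin(G[2])
u,v=170+311/5-.5,150+253/5-.5
p=ray(s,u,v,.032)[:2]; print("magnet2",p.round(4)); d=p-G[:2]; print(c*d[0]+q*d[1],-q*d[0]+c*d[1])
```

```text
magnet2 [0.5803 0.0448]
-0.016599355098327603 -1.8402998480427073e-05
```

View pics/d8.png

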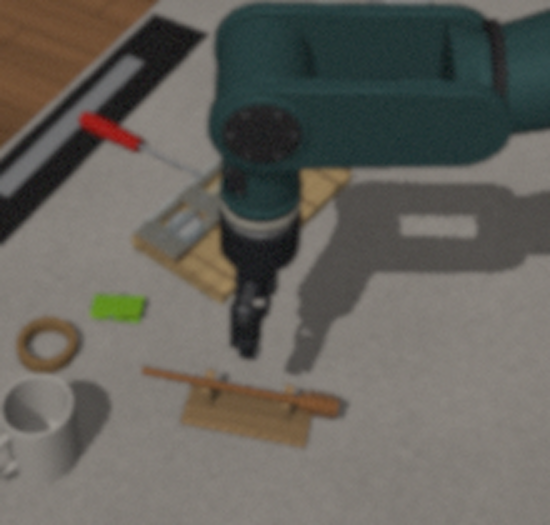

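The dipper is back in its rest, with its tip at (145,372) and its head at (325,405). I'll fetch magnet 2 next, gripping 4 mm short of its centre to stay clear of the plate.

Emit:
{"method": "jog_arm", "body": {
  "rows": "20 -40 0 -5; 25 -40 0 -6; 25 -40 0 -6; 25 -40 0 -6; 25 -40 0 -3; 19 -40 0 0; 0 -15 0 0; 0 0 -40 0; 0 0 -40 0; 0 0 0 0; 0 0 0 0",
  "fingers": 0.9
}}

```text
t: 26.15
ee_pos: [0.5754, 0.0475, 0.0837]
orientation: [180.0, 0.2, -8.8]
contact_force: [0.7, -0.4, -0.1]
width: 0.903
finger_force: 0.0
```

Emit:
{"method": "jog_arm", "body": {
  "rows": "0 -1 -20 0; 0 0 -20 0; 0 0 -10 0; 0 0 -5 0; 0 0 0 0; 0 0 0 0"
}}

```text
t: 26.75
ee_pos: [0.5774, 0.0461, 0.0308]
orientation: [-180.0, -0.1, -8.8]
contact_force: [-0.1, 0.4, -0.2]
width: 0.9
finger_force: 0.0
```

Emit:
{"method": "jog_arm", "body": {
  "rows": "-1.5 0 -2 0; 0 0 0 0; 0 0 0 0"
}}

```text
t: 27.05
ee_pos: [0.575, 0.0459, 0.0277]
orientation: [180.0, -0.0, -8.8]
contact_force: [0.0, 0.5, 0.7]
width: 0.902
finger_force: 0.0
```

Emit:
{"method": "jog_arm", "body": {
  "rows": "0 0 0 0; 0 0 0 0; 0 0 0 0; 0 0 0 0; 0 0 0 0; 0 0 0 0; 0 0 0 0",
  "fingers": 0
}}

```text
t: 27.75
ee_pos: [0.5752, 0.0472, 0.0286]
orientation: [-179.9, -0.0, -8.8]
contact_force: [-2.0, 2.5, 4.7]
width: 0.495
finger_force: 60.1
```

Emit:
{"method": "jog_arm", "body": {
  "rows": "-3 0.5 0.3 0; -4 0.6 0 0; -4 0.6 0 0; -4 0.6 0 0; 0 0 10 0; 0 0 20 0; 0 0 30 0; 0 0 30 0; 0 0 0 0"
}}

```text
t: 28.65
ee_pos: [0.5626, 0.0476, 0.1228]
orientation: [180.0, -0.5, -8.8]
contact_force: [0.4, -0.2, -0.4]
width: 0.491
finger_force: 61.7
```

Run:
```python
from h import *
for c in("top","side"):
    s=env.snapshot(c)
    for r in env.trace(c,"magnet_a"):
        v,u=np.nonzero(r["pixels"]); print(c,round(r["score"],2),len(u),u.mean(),v.mean(),ray(s,u.mean(),v.mean(),.03).round(3))
    if c=="side": 
        st=env.get_state(); print(proj(s,[st["ee_pos"]])); b=s["color"][140:260,200:350]
cv2.imwrite("pics/d9.png",cv2.resize(b,None,fx=5,fy=5,interpolation=cv2.INTER_CUBIC)[:,:,::-1])
print(np.load("R.npy"))
```

```text
[[268.96491643 195.36402101]]
[ 0.46915239 -0.29896576 -0.12292609]
```

Emit:
{"method": "jog_arm", "body": {
  "rows": "-30 -20 0 0; -30 -40 0 0; -33 -40 0 0; 0 -40 0 0; 0 -40 0 0; 0 -40 0 0; 0 -40 0 0; 0 -40 0 0; 0 -36 0 0; 0 -10 0 0; 0 0 -30 0; 0 0 0 0"
}}

```text
t: 30.05
ee_pos: [0.4646, -0.2939, 0.0818]
orientation: [-179.6, 0.6, -8.9]
contact_force: [-1.8, 0.8, -1.7]
width: 0.489
finger_force: 61.8
```

Emit:
{"method": "jog_arm", "body": {
  "rows": "0 0 -25 0; 0 0 -20 0; 0 0 -10 0; 0 0 -5 0; 0 0 0 0; 0 0 0 0"
}}

```text
t: 30.65
ee_pos: [0.4687, -0.2965, 0.0287]
orientation: [179.9, -0.1, -8.8]
contact_force: [-0.2, 0.5, -0.8]
width: 0.491
finger_force: 61.8
```

Emit:
{"method": "jog_arm", "body": {
  "rows": "0 0 -5 0; 0 0 -4 0; 0 0 -2 0; 0 0 0 0; 0 0 0 0"
}}

```text
t: 31.15
ee_pos: [0.468, -0.2963, 0.0166]
orientation: [180.0, 0.0, -8.8]
contact_force: [-0.2, 0.3, -1.0]
width: 0.49
finger_force: 61.8
```

Emit:
{"method": "jog_arm", "body": {
  "rows": "0 0 -1 0; 0 0 0 0; 0 0 0 0"
}}

```text
t: 31.45
ee_pos: [0.4681, -0.2964, 0.0158]
orientation: [180.0, -0.0, -8.8]
contact_force: [0.6, -1.1, 0.4]
width: 0.49
finger_force: 61.8
```

Emit:
{"method": "jog_arm", "body": {
  "rows": "0 0 0 0; 0 0 0 0; 0 0 0 0; 0 0 0 0; 0 0 15 0; 0 0 30 0; 0 0 40 0; 0 0 40 0; -40 0 0 0; -40 0 0 0; -40 0 0 0; 0 0 0 0",
  "fingers": 0.75
}}

```text
t: 32.65
ee_pos: [0.3446, -0.2959, 0.1415]
orientation: [179.9, 0.1, -9.0]
contact_force: [-0.1, 1.2, 0.2]
width: 0.749
finger_force: 0.0
```

Run:
```python
from h import *
s=env.snapshot("top"); cv2.imwrite("pics/d10.png",cv2.resize(s["color"][150:300,120:380],None,fx=3,fy=3,interpolation=cv2.INTER_CUBIC)[:,:,::-1])
```

```text
(no output)
```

View pics/d10.png

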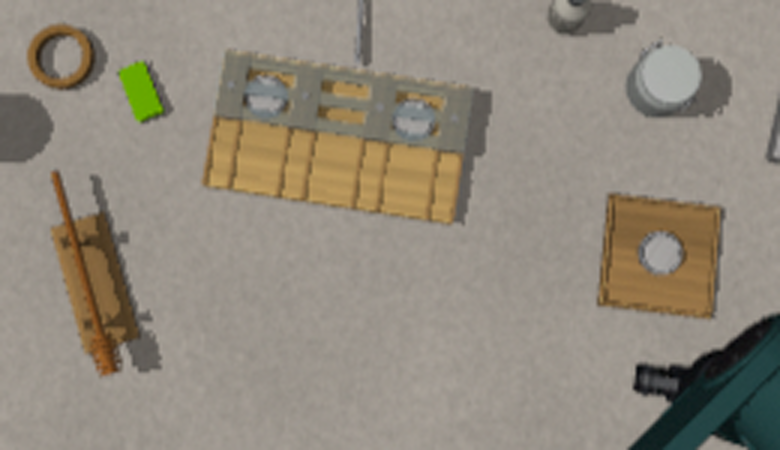

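The proud magnet lies flat in the tray at (661,253). The other two are under the plate at (267,96) and (413,118), and the dipper is in its rest.

```bash
python3 -c "
from bench import env
print(env.hand_in())"
```

```text
the job is handed in; nothing more can be done
None
```

The job is handed in, with no verdict returned: the two fitting magnets (outer lanes) are under the plate, the proud one (middle lane) lies flat in the tray, and the dipper is back on its rest.

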